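# Make up a hand-sewing kit and a machine kit from the stock

### The job

Make up the two kits in the plywood trays from the things laid out on the table. The hand-sewing kit goes in the tray with three recesses: the thread spool standing upright in the large round recess, the wax block in the rectangular one and the thimble, mouth down, in the small round one. The machine kit goes in the tray with two recesses: the screwdriver lying in the long groove, well inside both ends, and the bobbin flat in the round recess; leave the masking tape, the cloth tape measure and the tailor's chalk as they are.

Things in the scene. Friction and masses are not known exactly. Their poses are not given: they have to be found in the camera images.
- tray_three: Hand-sewing kit tray, fixed: plywood plate 85 (x) by 226 (y) by 7 mm, three recesses with floors 3 mm above its underside, 4 mm below its top. Origin at the centre of the underside, z up, y along the length. At x = 0: round recess of 50 mm diameter at y = +76 mm; rectangular one 46 (x) by 62 (y) mm at y = 0; round one of 40 mm diameter at y = -73 mm.
- tray_two: Machine kit tray, fixed: plywood plate of the same 85 (x) by 226 (y) by 7 mm, two recesses with floors 3 mm above its underside, 4 mm below its top. Origin at the centre of the underside, z up, y along the length. At x = 0: groove 40 (x) by 150 (y) mm, its middle at y = +30 mm; round recess of 40 mm diameter at y = -78 mm.
- spool: Sewing-thread spool standing upright, 27 mm across the flanges, 52 mm high, wound with thread. Origin at the centre of its underside, z up along its axis. It weighs about 30 g; it grips as a 24 mm square post with its faces across its own x and y.
- wax: Block of thread wax with grooves on top, 26 (x) by 42 (y) by 14 mm high, about 30 g, lying flat. Origin at the centre of its underside, z up.
- steel_thimble: Steel thimble standing mouth down, 19 mm across at the foot, tapering a little upwards, 22 mm high, about 15 g. Origin at the centre of its underside, z up.
- bobbin: Small metal bobbin lying flat on its flange, 21 mm across, 11 mm high, about 15 g. Origin at the centre of its underside, z up along its axis.
- screwdriver: Small screwdriver lying flat, 128 mm long along its own y, handle 19 mm wide and 18 mm high, about 40 g. Origin at the middle of its length on the underside, z up; the handle is the part from y = -8 to y = +64 mm, best gripped across x at y = +28 mm; the thin blade runs from there to y = -64 mm and touches nothing; it rests on the handle without rolling.
- tape_ring: Bystander: roll of masking tape lying flat, about 100 mm across and 25 mm high; origin at the centre of the underside. To be left alone.
- cloth_tape: Bystander: rolled cloth tape measure with a loose end, 59 by 68 by 16 mm; origin at the underside near the middle of it. To be left alone.
- chalk: Bystander: flat three-cornered piece of tailor's chalk, 35 by 39 by 8 mm; origin at the underside near the middle. To be left alone.
There are look-alikes about, which are no part of the job. Of the things that look like the spool, the largest one is meant.

How it is judged:
At the end, for the whole second after the job is handed in: Each thing is still, level and on the floor of its own recess (2.5 mm), its centre near the recess centre: spool within 14 mm, wax, thimble, bobbin within 12 mm, screwdriver within 12 mm across, 14 mm along the groove and 0.25 rad; tilts under 0.12 rad (x of spool in the frame of tray_three between -0.014 and 0.014 m and y of spool in the frame of tray_three between 0.062 and 0.09 m and z of each of spool, wax, steel_thimble in the frame of tray_three below 0.0055 m and angle between the z axis of each of spool, wax, steel_thimble and the z axis of tray_three, either way round below 0.12 rad and linear speed of each of spool, wax, steel_thimble, bobbin, screwdriver below 0.02 m/s and angle between each of spool, steel_thimble's own z axis and vertical below 0.12 rad and x of wax in the frame of tray_three between -0.012 and 0.012 m and y of wax in the frame of tray_three between -0.012 and 0.012 m and x of steel_thimble in the frame of tray_three between -0.012 and 0.012 m and y of steel_thimble in the frame of tray_three between -0.085 and -0.061 m and x of bobbin in the frame of tray_two between -0.012 and 0.012 m and y of bobbin in the frame of tray_two between -0.09 and -0.066 m and z of each of bobbin, screwdriver in the frame of tray_two below 0.0055 m and angle between the z axis of each of bobbin, screwdriver and the z axis of tray_two, either way round below 0.12 rad and x of screwdriver in the frame of tray_two between -0.012 and 0.012 m and y of screwdriver in the frame of tray_two between 0.016 and 0.044 m and angle between the y axis of screwdriver and the y axis of tray_two, either way round below 0.25 rad); the robot touches nothing.
It fails at once if a bystander (masking tape, cloth tape measure or chalk) is moved by more than 20 mm (distance of any of tape_ring, cloth_tape, chalk from where it was at the start of the episode above 0.02 m).
It also fails if it takes over 120 s, if anything falls off the work surface, if the arm or the gripper's body presses on something with over 40 N, if the wrist force passes 120 N, or if a joint passes its speed limit or range.

### The arm

A 6-joint arm with a two-finger parallel gripper is mounted at the origin on a cart in front of the work surface, level with it; the furniture and walls round the work are solid. World frame = base frame: x ahead of the robot, y to its left, z up, the work surface at z = 0. Lengths are in m, angles in rad, forces in N, time in s.
With the tool pointing down it reaches from about 0.3 to 0.875 m from the base axis. Payload 6.4 kg.
Tool frame: the origin (TCP) lies between the finger pads; the fingertips stand ctrl.tip_extent ahead of it and the grasp point (between the pads) is the TCP (ctrl.tip_extent is the distance from the TCP to the fingertips, in m); z points along the fingers, y is the line along which they close (so a half turn about z gives the same grasp; the last joint's range is limited). The gripper opens to 85 mm and grips with 20 to 120 N. Pads are 22 mm wide; open, the fingers measure 114 mm over their backs; the gripper's body (76 mm by 85 mm) begins 54 mm behind the grasp point. The pads swing forward as they close: fully open they stand 13 mm farther back than shut.
Start: joints at [0.902, 0.181, 1.607, -0, 1.354, -0.206], TCP at [0.257, 0.515, 0.25] pointing down, gripper open.
Joint ranges: [-2.99, 2.99], [-0.89, 2.07], [0.3, 2.58], [-1.14, 4.28], [0, 2.63], [-3.12, 3.12]. Speed limits (rad/s): [2.57, 2.57, 3.01, 3.14, 3.14, 3.14].

### API

Orientations are given as a unit quaternion [w, x, y, z].
In Python, from bench import ctrl gives the robot as it stands.
- The arm moves only by the tool send_rows, never from a script. Its arguments are lists of equal length, an entry for each row: "dr": the turn, a rotation vector about the tool's x, y, z in units of 6 degrees (1.0 is 6 degrees), a list of three; "xyz": the shift along the tool's x, y, z in cm, a list of three; "jaw": the opening in per cent of the stroke, from 0 (shut) to 100 (fully open). In form: {"dr": [[wx, wy, wz], ...], "xyz": [[dx, dy, dz], ...], "jaw": [jaw, ...]}. A call has exactly 8 rows; each row is the pose to reach, as a shift and turn from the pose commanded when the call began, along the tool's axes at that moment; what a row does not reach only later rows make up. A row lasts 1/8 s, in which the tool goes at most 62.5 mm and 10.7 degrees, less where a joint would pass 70% of its speed; a pose out of reach is approached as far as the arm can. A call with a gripper value outside its range is refused whole. The fingers move at their own pace and stop on an object; the grip force is fixed at half the most. Time passes only in rows, so rows that repeat a pose let the fingers close, or fill a call up. It gives the time, the measured TCP pose, the force, the opening and the grip force at its end, in the units of the state.
- ctrl.get_obs(): the state, without advancing time (a new reading comes with each control period).
- ctrl.camera(name): name is "side" or "top" or "wrist"; returns the picture (400x640x3 uint8, red, green, blue); there is no depth.
- ctrl.calibration(name): a dict with "camera_matrix" (3x3 intrinsics, pixels), "world_from_camera" (4x4, takes a point from camera to world coordinates). Camera axes: x right, y up, looking along -z (the intrinsics and any distortion apply to the point x, -y, -z); pixel columns grow to the right and rows downward; lengths in m; the calibration is good to about 2 mm. The wrist camera is an equidistant fisheye: a pixel r from the principal point sees the ray r / f radians off the axis. A picture is of the moment at which its call begins: read the wrist's pose just before it. calibration takes no time and is no camera call; for the wrist camera it gives the pose at the moment of the call.
- ctrl.hand_in(): hands the job in; it is judged then, once.
The state is a dict: "time_s": time; "q": joint angles; "dq": joint speeds; "joint_efforts": joint torques, N m; "eef_pos": TCP position; "eef_rot": TCP orientation; "wrist_force": force on the tool from outside, world axes, zero at the start; "torque": the same for the moment, N m; "opening": opening from 0.0 (shut) to 1.0 (fully open); "grasp_force": force on a finger pad.
Only numpy, scipy, OpenCV 4.12 (cv2) and the standard library are available. Lean on these libraries where they do the work, as an engineer would, in place of code of your own. Each camera call takes 0.05 s, during which the arm holds its last target. There are 200 camera calls.

## Working session

There is one attempt and no reset: what is moved stays moved. The work goes in short steps, Python scripts to look and compute and a tool call to move; the robot and the scene stay as the last step left them, time stands still between calls to the robot, and variables do not carry over. Pictures are saved under pics/ and viewed, at most 14 in all, crops included, and the job is handed in when it is done.

Besides the shell and the picture viewer there is one more tool, called after "Request:" as name(argument=value, ...), one argument or row to a line, values as JSON. send_rows: Moves the arm, as the interface text tells. Its arguments: {"type":"object","properties":{"dr":{"type":"array","items":{"type":"array","items":{"type":"number"}}},"xyz":{"type":"array","items":{"type":"array","items":{"type":"number"}}},"jaw":{"type":"array","items":{"type":"number"}}},"required":["dr","xyz","jaw"]}

```bash
mkdir -p pics; ls; python3 - <<'E'
from bench import ctrl
import cv2
for n in("top","side"):
    cv2.imwrite(f"pics/{n}0.png",ctrl.camera(n)[...,::-1]); c=ctrl.calibration(n); print(n,c)
print(ctrl.get_obs(),ctrl.tip_extent)
E
```

```text
pics
top {'camera_matrix': array([[380.71683861,   0.        , 323.55224698],
       [  0.        , 380.71683861, 192.02570439],
       [  0.        ,   0.        ,   1.        ]]), 'world_from_camera': array([[-0.00850754,  0.99689152, -0.07832568,  0.56858549],
       [-0.99979025, -0.00702063,  0.01923955,  0.13357645],
       [ 0.01862985,  0.07847293,  0.99674216,  1.02405477],
       [ 0.        ,  0.        ,  0.        ,  1.        ]])}
side {'camera_matrix': array([[441.7566412 ,   0.        , 317.78551473],
       [  0.        , 441.7566412 , 201.9020501 ],
       [  0.        ,   0.        ,   1.        ]]), 'world_from_camera': array([[ 0.6803015 ,  0.55379155, -0.48010914,  0.15881421],
       [-0.73283006,  0.52489772, -0.43294628, -0.31484965],
       [ 0.01224621,  0.64637242,  0.7629238 ,  0.77585357],
       [ 0.        ,  0.        ,  0.        ,  1.        ]])}
{'time_s': 0.1, 'q': array([ 9.01682950e-01,  1.81512985e-01,  1.60791774e+00, -5.18751762e-05,
        1.35378918e+00, -2.06284922e-01]), 'dq': array([ 0.0009173 , -0.00166081, -0.00231219, -0.00128088,  0.00128906,
        0.0020184 ]), 'joint_efforts': array([ 1.70101421e-04, -4.45877695e+01, -3.52240205e+01, -3.74502042e-04,
        4.19785050e-03,  2.07309830e-05]), 'eef_pos': array([0.25641628, 0.51413071, 0.24944351]), 'eef_rot': array([-3.21923554e-04,  2.29348749e-01,  9.73343972e-01, -7.47659144e-04]), 'wrist_force': array([ 0.81607471, -0.41645262,  1.13337293]), 'torque': array([-0.00590254, -0.01709881,  0.0159701 ]), 'grasp_force': 0.0, 'opening': 1.0015226865955205} 0.019
```

View pics/top0.png

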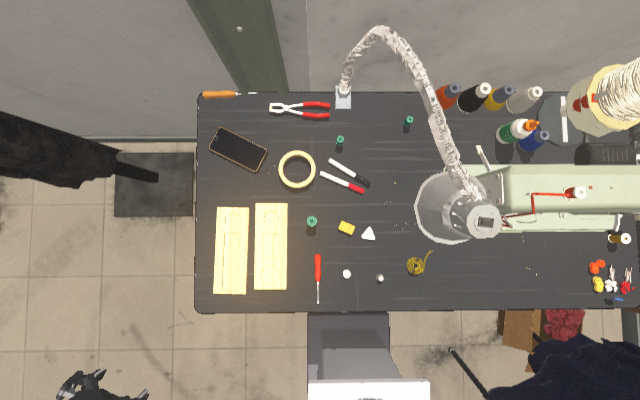

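View pics/side0.png

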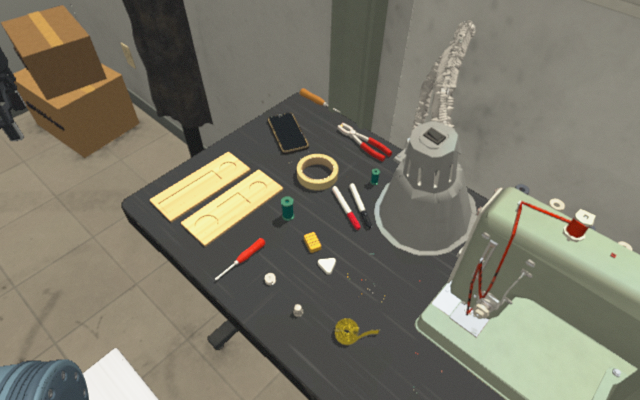

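The top view shows the trays at left (about 231,250 and 271,246), the spool at (312,221), wax at (346,228), screwdriver at (318,280), bobbin at (347,273) and thimble at (380,278). The side view agrees. Next: enlarged crops.

```bash
python3 - <<'E'
import cv2
a=cv2.imread("pics/top0.png")
cv2.imwrite("pics/c1.png",cv2.resize(a[195:305,205:300],None,fx=5.4,fy=5.4,interpolation=cv2.INTER_CUBIC))
cv2.imwrite("pics/c2.png",cv2.resize(a[205:310,300:400],None,fx=5.5,fy=5.5,interpolation=cv2.INTER_CUBIC))
E
```

```text
(no output)
```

View pics/c1.png

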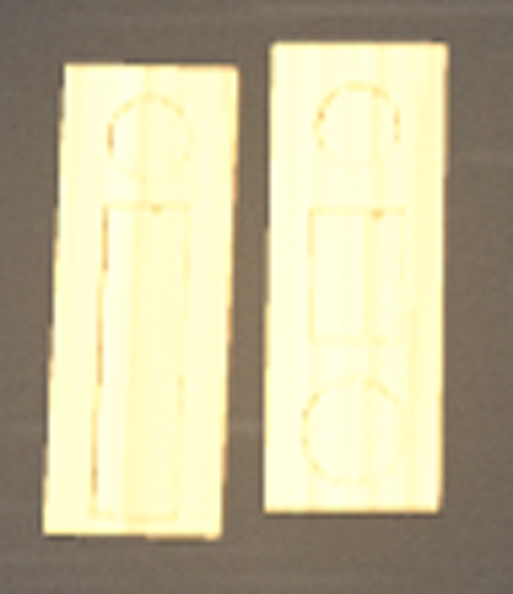

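View pics/c2.png

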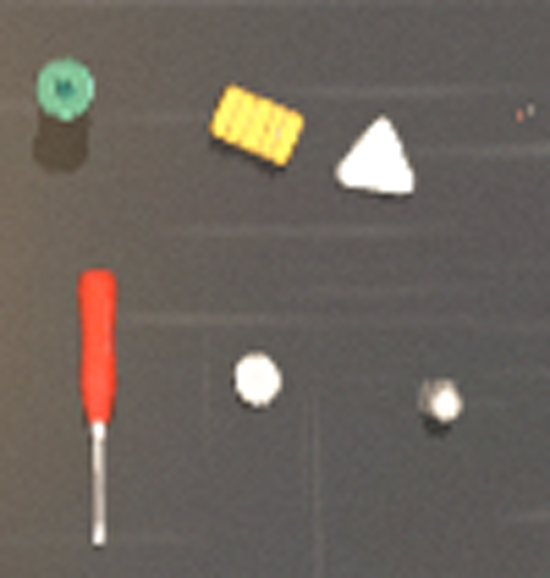

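Left tray (crop 1) has the groove, with its round recess at the far end (150,137). Right tray has three recesses: large round at (353,430), rectangle at (356,275), small round at (357,130). Crop 2 shows the spool top at (65,88), wax corners (232,84) (305,122) (285,167) (210,130), screwdriver from (97,270) to (98,545) with the handle on the +x side, bobbin at (257,379) and thimble at (440,402).

```bash
cat > h.py <<'E'
import numpy as np
from bench import ctrl
from scipy.spatial.transform import Rotation as R
def ray(n,uv,z,cal=None):
    c=cal or ctrl.calibration(n);K=c["camera_matrix"];T=c["world_from_camera"]
    d=np.array([(uv[0]-K[0,2])/K[0,0],(uv[1]-K[1,2])/K[1,1]])
    if n=="wrist":
        r=np.hypot(*d); s=np.sin(r)/max(r,1e-9); v=np.array([d[0]*s,-d[1]*s,-np.cos(r)])
    else: v=np.array([d[0],-d[1],-1])
    v=T[:3,:3]@v; o=T[:3,3]
    return o+v*(z-o[2])/v[2]
def pix(n,p):
    c=ctrl.calibration(n);K=c["camera_matrix"];T=np.linalg.inv(c["world_from_camera"])
    q=T[:3,:3]@np.asarray(p)+T[:3,3]; q=np.array([q[0],-q[1],-q[2]])
    if n=="wrist":
        h=np.hypot(q[0],q[1]); q=q/max(h,1e-9)*np.arctan2(h,q[2]); u=q[:2]
    else: u=q[:2]/q[2]
    return K[0,0]*u[0]+K[0,2],K[1,1]*u[1]+K[1,2]
def move(p,ya):
    "shift/turn to TCP p, closing line at world angle ya (deg), tool down"
    o=ctrl.get_obs();w=o["eef_rot"];C=R.from_quat([w[1],w[2],w[3],w[0]])
    best=None
    for k in(0,180):
        a=np.radians(ya+k);y=np.array([np.cos(a),np.sin(a),0]);z=np.array([0,0,-1.])
        T=R.from_matrix(np.c_[np.cross(y,z),y,z]);d=(C.inv()*T).as_rotvec()
        if best is None or np.linalg.norm(d)<np.linalg.norm(best):best=d
    print("xyz",np.round(C.inv().apply(np.asarray(p)-o["eef_pos"])*100,2),"dr",np.round(np.degrees(best)/6,2),"t",round(o["time_s"],1),"q6",round(o["q"][5],2))
E
python3 - <<'E'
from h import *
c1=lambda u,v:((u+.5)/5.4-.5+205,(v+.5)/5.4-.5+195)
c2=lambda u,v:((u+.5)/5.5-.5+300,(v+.5)/5.5-.5+205)
P=lambda c,pts,z:np.round([ray("top",c(*p),z) for p in pts],4)
for n,pts in(("three",[(271,43),(447,43),(439,512),(265,512)]),("two",[(64,65),(238,67),(221,537),(43,534)])):
    p=P(c1,pts,.007); m=p.mean(0); ax=(p[2]+p[3]-p[0]-p[1])[:2]; a=np.arctan2(ax[1],ax[0]); print(n,m,np.degrees(a),np.linalg.norm(ax)/2,np.linalg.norm(p[1]-p[0]))
    for y in((.076,0,-.073) if n=="three" else(.03,-.078)): print(y,np.round(m[:2]+y*np.array([np.cos(a),np.sin(a)]),4))
print(P(c1,[(353,430),(356,275),(357,130),(141,360),(150,137)],.003))
print("spool",P(c2,[(65,88)],.052))
w=P(c2,[(232,84),(305,122),(285,167),(210,130)],.012);print("wax",w.mean(0),np.degrees(np.arctan2(*(w[1]-w[0])[1::-1])),np.degrees(np.arctan2(*(w[2]-w[3])[1::-1])))
s=P(c2,[(97,270),(98,545)],.009);print("sd",s,s.mean(0),np.linalg.norm(s[0]-s[1]))
print("bob",P(c2,[(257,379)],.009),"thim",P(c2,[(440,402)],.011))
print("spools",[ray("top",(312,221),.05),ray("side",(287,200),.052)])
E
```

```text
three [0.5074   0.255575 0.007   ] 179.2832113580789 0.2278178274411377 0.08670207609971055
0.076 [0.4314 0.2565]
0 [0.5074 0.2556]
-0.073 [0.5804 0.2547]
two [0.497175 0.359775 0.007   ] 178.27269565591527 0.2272532618027737 0.08531693852922763
0.03 [0.4672 0.3607]
-0.078 [0.5751 0.3574]
[[0.4322 0.2572 0.003 ]
 [0.5074 0.2559 0.003 ]
 [0.5785 0.2556 0.003 ]
 [0.4672 0.3607 0.003 ]
 [0.5759 0.3574 0.003 ]]
spool [[0.5723 0.1463 0.052 ]]
wax [0.553525 0.054025 0.012   ] -117.9874531907559 -116.75624884171276
sd [[0.4852 0.1321 0.009 ]
 [0.3557 0.1325 0.009 ]] [0.42045 0.1323  0.009  ] 0.1295006177591443
bob [[0.4327 0.0559 0.009 ]] thim [[ 0.4212 -0.0315  0.011 ]]
spools [array([0.5712222 , 0.14486943, 0.05      ]), array([0.57266391, 0.14769384, 0.052     ])]
```

```bash
python3 - <<'E'
from h import *
for z in(0,.1,.2,.3,.4): print(z,ray("top",(445,207),z)[:2],ray("side",(429,213),z)[:2], ray("top",(418,232),z)[:2])
move([.4485,.132,.12],90)
E
```

```text
0 [ 0.60609268 -0.21457428] [ 0.79609492 -0.0796521 ] [ 0.53945555 -0.13926574]
0.1 [ 0.60243006 -0.18057701] [ 0.71395561 -0.10996678] [ 0.54230012 -0.11262242]
0.2 [ 0.59876745 -0.14657973] [ 0.63181631 -0.14028146] [ 0.54514469 -0.0859791 ]
0.3 [ 0.59510483 -0.11258245] [ 0.54967701 -0.17059615] [ 0.54798926 -0.05933578]
0.4 [ 0.59144222 -0.07858518] [ 0.46753771 -0.20091083] [ 0.55083383 -0.03269246]
xyz [-34.25 -25.6   12.98] dr [-0.01 -0.01 -4.42] t 0.1 q6 -0.21
```

Request:
send_rows(
  dr=[
    [0,0,-0.6],
    [0,0,-1.2],
    [0,0,-1.8],
    [0,0,-2.4],
    [0,0,-3.0],
    [0,0,-3.6],
    [0,0,-4.4],
    [0,0,-4.4],
  ],
  xyz=[
    [-4.3,-3.2,1.6],
    [-9.3,-7.0,3.5],
    [-14.3,-10.7,5.4],
    [-19.3,-14.4,7.3],
    [-24.2,-18.1,9.2],
    [-29.2,-21.8,11.1],
    [-33.0,-24.7,12.5],
    [-34.3,-25.6,13.0],
  ],
  jaw=[60,60,60,60,60,60,60,60],
)

```text
time_s: 1.1
eef_pos: [0.4497, 0.1295, 0.1191]
eef_rot: [-0.001, 0.003, 1.0, -0.0]
wrist_force: [-0.4, 0.5, -0.7]
opening: 0.598
grasp_force: 0.0
```

```bash
python3 - <<'E'
from h import *
import cv2
cv2.imwrite("pics/w1.png",ctrl.camera("wrist")[...,::-1])
o=ctrl.get_obs();print(o["eef_pos"],o["opening"],pix("wrist",[.4485,.1323,.018]),pix("wrist",[.4852,.1321,.009]),pix("wrist",[.3557,.1325,.009]),pix("wrist",[.5074,.2556,.003]))
move([.4485,.132,.024],90)
E
```

```text
[0.45002078 0.12948213 0.11908737] 0.6017118454413921 (np.float64(322.58279684612415), np.float64(203.4670357622283)) (np.float64(322.3518025552115), np.float64(242.65400259248045)) (np.float64(322.1787875966175), np.float64(80.00424212997396)) (np.float64(454.7701099425151), np.float64(258.0821957553945))
xyz [0.14 0.26 9.51] dr [-0.01 -0.01 -0.06] t 1.1 q6 -1.54
```

View pics/w1.png

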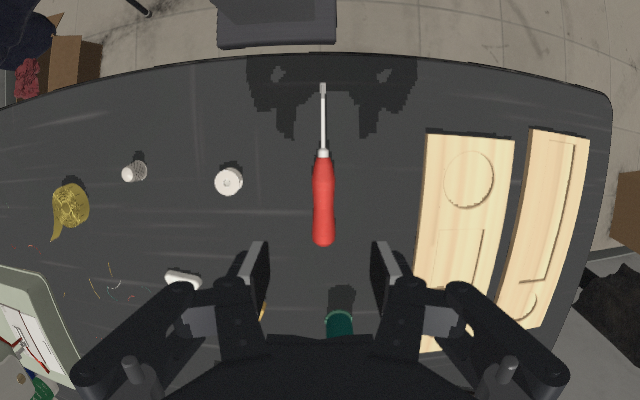

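The wrist view shows the handle end at (324,245) and blade tip at (322,83), as predicted. The bobbin at (228,181) and thimble at (134,172) are clear. I'll go down and grip.

Request:
send_rows(
  dr=[
    [0,0,0],
    [0,0,0],
    [0,0,0],
    [0,0,0],
    [0,0,0],
    [0,0,0],
    [0,0,0],
    [0,0,0],
  ],
  xyz=[
    [0.1,0.25,4.0],
    [0.1,0.25,7.5],
    [0.1,0.25,9.5],
    [0.1,0.25,9.5],
    [0.1,0.25,9.5],
    [0.1,0.25,9.5],
    [0.1,0.25,9.5],
    [0.1,0.25,9.5],
  ],
  jaw=[60,60,60,60,15,10,10,10],
)

```text
time_s: 2.15
eef_pos: [0.4494, 0.1352, 0.0268]
eef_rot: [0.001, 0.001, 1.0, 0.0]
wrist_force: [-1.1, 1.6, 6.0]
opening: 0.198
grasp_force: 59.4
```

```bash
python3 - <<'E'
from h import *
o=ctrl.get_obs();print(o["eef_pos"],o["opening"],o["grasp_force"])
p=o["eef_pos"];print("lift: tool z -10")
move([.4672+.028,.3607,.12],88.3)
E
```

```text
[0.44939666 0.13522181 0.02678193] 0.197753238689789 59.351486563682556
lift: tool z -10
xyz [-4.55 22.56 -9.3 ] dr [0.01 0.02 0.26] t 2.1 q6 -1.53
```

Request:
send_rows(
  dr=[
    [0,0,0],
    [0,0,0],
    [0,0,0],
    [0,0,0.1],
    [0,0,0.2],
    [0,0,0.3],
    [0,0,0.3],
    [0,0,0.3],
  ],
  xyz=[
    [0,0,-1.5],
    [0,0,-4],
    [-1,5,-6],
    [-2,10,-6],
    [-3.5,16,-6],
    [-4.5,21,-6],
    [-4.5,22.6,-6],
    [-4.5,22.6,-6],
  ],
  jaw=[10,10,10,10,10,10,10,10],
)

```text
time_s: 3.15
eef_pos: [0.4934, 0.3612, 0.0858]
eef_rot: [0.0, 0.016, 1.0, -0.0]
wrist_force: [-0.2, 0.1, -0.8]
opening: 0.199
grasp_force: 58.8
```

```bash
python3 - <<'E'
from h import *
import cv2
cv2.imwrite("pics/w2.png",ctrl.camera("wrist")[...,::-1])
o=ctrl.get_obs();print(o["eef_pos"],o["opening"],o["grasp_force"],o["wrist_force"])
move([.4672+.028,.3607,.03],88.3)
for a in(.03,-.045,.105): print(pix("wrist",[.4972-a,.3598+.03*a,.007]))
E
```

```text
[0.49333824 0.36012461 0.0855155 ] 0.19821791525804883 58.82176101207733 [ 0.3780703   0.30319926 -0.21365367]
xyz [-0.19  0.07  5.55] dr [-0.01 -0.   -0.03] t 3.2 q6 -1.1
(np.float64(318.3795084585056), np.float64(178.1364466219002))
(np.float64(318.7440828904628), np.float64(276.20201732943684))
(np.float64(318.03619914431584), np.float64(64.79249572807049))
```

View pics/w2.png

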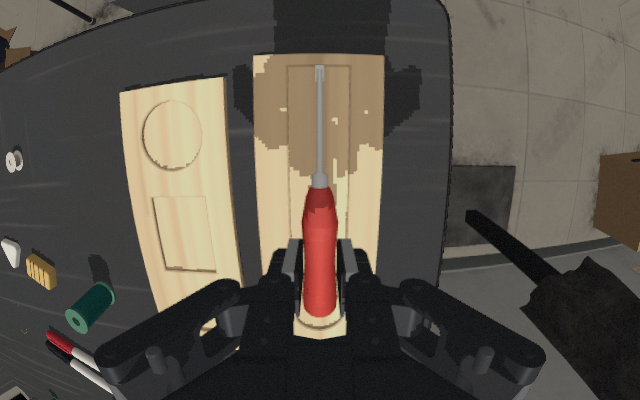

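The screwdriver is held straight, and the groove's middle line (319) coincides with the blade. I'll lower, release and rise.

Request:
send_rows(
  dr=[
    [0,0,0],
    [0,0,0],
    [0,0,0],
    [0,0,0],
    [0,0,0],
    [0,0,0],
    [0,0,0],
    [0,0,0],
  ],
  xyz=[
    [-0.3,0,2.5],
    [-0.3,0,4.5],
    [-0.3,0,5.3],
    [-0.3,0,5.5],
    [-0.3,0,5.5],
    [-0.3,0,5.5],
    [-0.3,0,5.5],
    [-0.3,0,5.5],
  ],
  jaw=[10,10,10,10,10,20,35,40],
)

```text
time_s: 4.2
eef_pos: [0.497, 0.3608, 0.0306]
eef_rot: [0.0, 0.017, 1.0, 0.0]
wrist_force: [-0.5, -0.9, -0.8]
opening: 0.404
grasp_force: 0.0
```

```bash
python3 - <<'E'
from h import *
move([.4327,.0559,.10],90)
E
```

```text
xyz [  5.4  -30.69  -6.95] dr [ 0.    0.01 -0.32] t 4.2 q6 -1.1
```

Request:
send_rows(
  dr=[
    [0,0,0],
    [0,0,0],
    [0,0,0],
    [0,0,-0.3],
    [0,0,-0.3],
    [0,0,-0.3],
    [0,0,-0.3],
    [0,0,-0.3],
  ],
  xyz=[
    [0,0,-3],
    [0,0,-7],
    [1,-6,-7],
    [2,-12,-7],
    [3.5,-18,-7],
    [4.5,-24,-7],
    [5.4,-29.5,-7],
    [5.4,-30.7,-7],
  ],
  jaw=[50,60,60,60,60,60,60,60],
)

```text
time_s: 5.2
eef_pos: [0.4321, 0.0532, 0.1006]
eef_rot: [0.0, 0.003, 1.0, -0.0]
wrist_force: [-0.0, 0.7, 0.7]
opening: 0.596
grasp_force: 0.0
```

```bash
python3 - <<'E'
from h import *
import cv2
cv2.imwrite("pics/w3.png",ctrl.camera("wrist")[...,::-1])
o=ctrl.get_obs();print(o["eef_pos"],o["opening"])
print(pix("wrist",[.4327,.0559,.011]),pix("wrist",[.4212,-.0315,.011]),pix("wrist",[.4212,-.0315,0]),pix("wrist",[.4212,-.0315,.022]),[ray("top",(323,192),0)[:2]])
move([.4327,.0559,.0235],90)
E
```

```text
[0.43276507 0.0533026  0.10067802] 0.6007775304434877
(np.float64(322.39042390448134), np.float64(209.722040359745)) (np.float64(205.70644448190947), np.float64(195.24021471790076)) (np.float64(210.45928969474863), np.float64(191.42651602506564)) (np.float64(200.55435112120455), np.float64(199.40197996953822)) [array([0.64913752, 0.1152996 ])]
xyz [0.02 0.26 7.72] dr [-0.01  0.01 -0.05] t 5.2 q6 -1.72
```

View pics/w3.png

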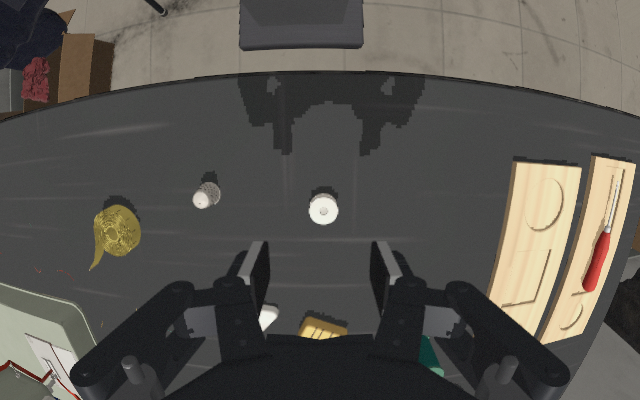

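The bobbin is at (323,209), as predicted. The thimble, top at (201,200) and foot at (210,190), also matches.

Request:
send_rows(
  dr=[
    [0,0,0],
    [0,0,0],
    [0,0,0],
    [0,0,0],
    [0,0,0],
    [0,0,0],
    [0,0,0],
    [0,0,0],
  ],
  xyz=[
    [0,0.2,3.5],
    [0,0.2,6.5],
    [0,0.2,7.7],
    [0,0.2,7.7],
    [0,0.2,7.7],
    [0,0.2,7.7],
    [0,0.2,7.7],
    [0,0.2,7.7],
  ],
  jaw=[50,50,50,40,15,10,10,10],
)

```text
time_s: 6.25
eef_pos: [0.4336, 0.0577, 0.0243]
eef_rot: [0.001, 0.001, 1.0, 0.0]
wrist_force: [-0.1, 1.9, 7.1]
opening: 0.197
grasp_force: 59.3
```

```bash
python3 - <<'E'
from h import *
o=ctrl.get_obs();print(o["eef_pos"],o["opening"],o["grasp_force"])
move([.5755,.3574,.08],88.3)
E
```

```text
[0.43360588 0.05771396 0.02432678] 0.1974563897999101 59.25155364637703
xyz [-14.13  30.    -5.53] dr [0.   0.02 0.26] t 6.2 q6 -1.71
```

Request:
send_rows(
  dr=[
    [0,0,0],
    [0,0,0],
    [0,0,0],
    [0,0,0.1],
    [0,0,0.2],
    [0,0,0.3],
    [0,0,0.3],
    [0,0,0.3],
  ],
  xyz=[
    [0,0,-2],
    [-1,3,-6],
    [-3.5,8,-8],
    [-6,13.5,-8],
    [-8.5,19,-8],
    [-11,24.5,-6],
    [-14,29.3,-5.5],
    [-14.1,30,-5.5],
  ],
  jaw=[10,10,10,10,10,10,10,10],
)

```text
time_s: 7.25
eef_pos: [0.5748, 0.36, 0.077]
eef_rot: [-0.0, 0.016, 1.0, 0.0]
wrist_force: [0.1, -0.4, 0.3]
opening: 0.199
grasp_force: 58.7
```

```bash
python3 - <<'E'
from h import *
import cv2
cv2.imwrite("pics/w4.png",ctrl.camera("wrist")[...,::-1])
o=ctrl.get_obs();print(o["eef_pos"],o["opening"],o["grasp_force"])
print(pix("wrist",[.5755,.3574,.007]))
move([.5755,.3574,.0278],88.3)
E
```

```text
[0.57408733 0.35929779 0.07736605] 0.20249845944325146 58.74994829966454
(np.float64(315.95659214295), np.float64(221.21560580648094))
xyz [-0.15 -0.18  4.96] dr [-0.   -0.01 -0.02] t 7.3 q6 -1.16
```

View pics/w4.png

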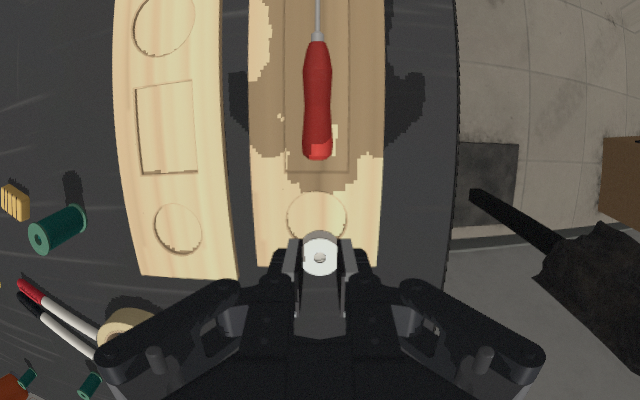

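The bobbin is held level at (320,257), the recess lies at about (316,218), and the screwdriver sits in the groove. I'll lower and release.

Request:
send_rows(
  dr=[
    [0,0,0],
    [0,0,0],
    [0,0,0],
    [0,0,0],
    [0,0,0],
    [0,0,0],
    [0,0,0],
    [0,0,0],
  ],
  xyz=[
    [-0.1,-0.2,2.5],
    [-0.1,-0.2,4.3],
    [-0.1,-0.2,4.9],
    [-0.1,-0.2,4.9],
    [-0.1,-0.2,4.9],
    [-0.1,-0.2,4.9],
    [-0.1,-0.2,4.9],
    [-0.1,-0.2,4.9],
  ],
  jaw=[10,10,10,10,10,25,35,40],
)

```text
time_s: 8.3
eef_pos: [0.5752, 0.3554, 0.0295]
eef_rot: [0.0, 0.017, 1.0, 0.0]
wrist_force: [-0.2, 0.5, -0.3]
opening: 0.398
grasp_force: 0.0
```

```bash
python3 - <<'E'
from h import *
move([.4212,-.0315,.10],90)
E
```

```text
xyz [ 14.1  -39.18  -7.05] dr [ 0.    0.   -0.32] t 8.3 q6 -1.16
```

Request:
send_rows(
  dr=[
    [0,0,0],
    [0,0,0],
    [0,0,0],
    [0,0,-0.3],
    [0,0,-0.3],
    [0,0,-0.3],
    [0,0,-0.3],
    [0,0,-0.3],
  ],
  xyz=[
    [0,0,-4],
    [1.5,-4,-8],
    [3.5,-10,-9],
    [5.5,-16,-9],
    [7.5,-21.5,-9],
    [10,-27,-9],
    [12,-33,-7],
    [14,-38.5,-7],
  ],
  jaw=[40,60,60,60,60,60,60,60],
)

```text
time_s: 9.3
eef_pos: [0.4209, -0.0261, 0.0988]
eef_rot: [-0.0, 0.001, 1.0, 0.0]
wrist_force: [0.3, -0.6, -0.4]
opening: 0.603
grasp_force: 0.0
```

```bash
python3 - <<'E'
from h import *
o=ctrl.get_obs();print(o["eef_pos"],o["opening"])
move([.4212,-.0315,.027],90)
E
```

```text
[ 0.42092333 -0.0260792   0.09875346] 0.6026527128990913
xyz [-0.03 -0.54  7.18] dr [ 0.   -0.01 -0.01] t 9.3 q6 -1.91
```

Request:
send_rows(
  dr=[
    [0,0,0],
    [0,0,0],
    [0,0,0],
    [0,0,0],
    [0,0,0],
    [0,0,0],
    [0,0,0],
    [0,0,0],
  ],
  xyz=[
    [0,-0.6,2.5],
    [0,-0.6,5.5],
    [0,-0.6,7.3],
    [0,-0.6,7.4],
    [0,-0.6,7.4],
    [0,-0.6,7.4],
    [0,-0.6,7.4],
    [0,-0.6,7.4],
  ],
  jaw=[50,50,50,40,15,5,5,5],
)

```text
time_s: 10.3
eef_pos: [0.4231, -0.031, 0.026]
eef_rot: [0.001, 0.001, 1.0, -0.0]
wrist_force: [0.5, 2.1, 6.9]
opening: 0.145
grasp_force: 58.9
```

```bash
python3 - <<'E'
from h import *
o=ctrl.get_obs();print(o["eef_pos"],o["opening"],o["grasp_force"])
move([.579,.2552,.10],90)
E
```

```text
[ 0.42306606 -0.03098558  0.02604051] 0.14516697410367302 58.930762038216926
xyz [-15.55  28.64  -7.39] dr [-0.    0.02 -0.02] t 10.3 q6 -1.92
```

Request:
send_rows(
  dr=[
    [0,0,0],
    [0,0,0],
    [0,0,0],
    [0,0,0],
    [0,0,0],
    [0,0,0],
    [0,0,0],
    [0,0,0],
  ],
  xyz=[
    [0,0,-4],
    [-1,2.5,-9],
    [-3,7,-10],
    [-5.5,12.5,-10],
    [-8.5,17.5,-9],
    [-11,22.5,-8],
    [-14.5,27.5,-7],
    [-15.5,28.6,-6],
  ],
  jaw=[5,5,5,5,5,5,5,5],
)

```text
time_s: 11.3
eef_pos: [0.5791, 0.2581, 0.0847]
eef_rot: [0.001, -0.0, 1.0, 0.0]
wrist_force: [-0.2, -0.6, -0.2]
opening: 0.138
grasp_force: 58.2
```

```bash
python3 - <<'E'
from h import *
import cv2
cv2.imwrite("pics/w5.png",ctrl.camera("wrist")[...,::-1])
o=ctrl.get_obs();print(o["eef_pos"],o["opening"],o["grasp_force"])
print(pix("wrist",[.579,.2552,.007]))
move([.579,.2552,.0295],90)
E
```

```text
[0.57847153 0.25766694 0.08322738] 0.14517213127046708 58.16816152073443
(np.float64(315.1235961671558), np.float64(216.93855484582122))
xyz [-0.06 -0.25  5.37] dr [ 0.   -0.01  0.  ] t 11.3 q6 -1.34
```

View pics/w5.png

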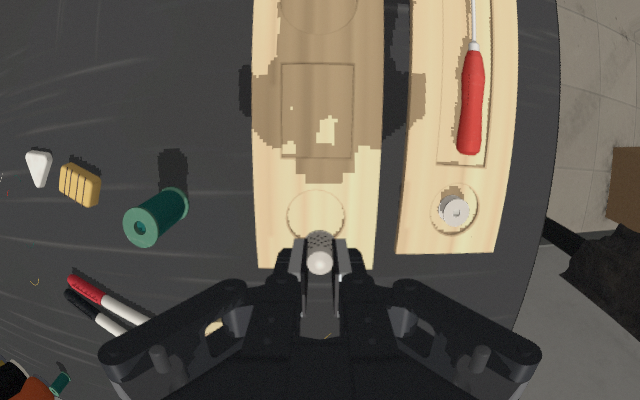

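The bobbin sits in its recess (452,209), the thimble is upright at (320,250), and the target recess is at (315,215) as predicted.

Request:
send_rows(
  dr=[
    [0,0,0],
    [0,0,0],
    [0,0,0],
    [0,0,0],
    [0,0,0],
    [0,0,0],
    [0,0,0],
    [0,0,0],
  ],
  xyz=[
    [0,-0.2,2.5],
    [0,-0.2,4.5],
    [0,-0.2,5.2],
    [0,-0.2,5.3],
    [0,-0.2,5.3],
    [0,-0.2,5.3],
    [0,-0.2,5.3],
    [0,-0.2,5.3],
  ],
  jaw=[5,5,5,5,5,20,35,40],
)

```text
time_s: 12.35
eef_pos: [0.578, 0.2529, 0.0326]
eef_rot: [0.0, 0.001, 1.0, 0.0]
wrist_force: [-0.3, 0.8, -1.0]
opening: 0.403
grasp_force: 0.0
```

```bash
python3 - <<'E'
from h import *
move([.5537,.0542,.10],153)
E
```

```text
xyz [  2.39 -19.88  -6.74] dr [ -0.     0.   -10.52] t 12.3 q6 -1.34
```

Request:
send_rows(
  dr=[
    [0,0,0],
    [0,0,-1.7],
    [0,0,-3.4],
    [0,0,-5.1],
    [0,0,-6.8],
    [0,0,-8.5],
    [0,0,-10],
    [0,0,-10.5],
  ],
  xyz=[
    [0,0,-4],
    [0,-1,-8],
    [0.5,-6,-8],
    [1,-11,-8],
    [1.5,-15,-7.5],
    [2,-18,-7],
    [2.4,-19.9,-6.7],
    [2.4,-19.9,-6.7],
  ],
  jaw=[40,60,60,60,60,60,60,60],
)

```text
time_s: 13.35
eef_pos: [0.5531, 0.0524, 0.0991]
eef_rot: [-0.0, -0.522, 0.853, 0.0]
wrist_force: [-0.0, 0.2, 0.2]
opening: 0.601
grasp_force: 0.0
```

```bash
python3 - <<'E'
from h import *
import cv2
cv2.imwrite("pics/w6.png",ctrl.camera("wrist")[...,::-1])
o=ctrl.get_obs();print(o["eef_pos"],o["opening"])
print(pix("wrist",[.5537,.0542,.014]),pix("wrist",[.5723,.1463,.052]))
move([.5537,.0542,.025],153)
E
```

```text
[0.55331806 0.05302994 0.09928761] 0.5997333390927018
(np.float64(320.2351842987089), np.float64(213.47422682251144)) (np.float64(354.3847087613698), np.float64(345.23017092692487))
xyz [-0.12  0.02  7.43] dr [ 0. -0.  0.] t 13.4 q6 -2.79
```

View pics/w6.png

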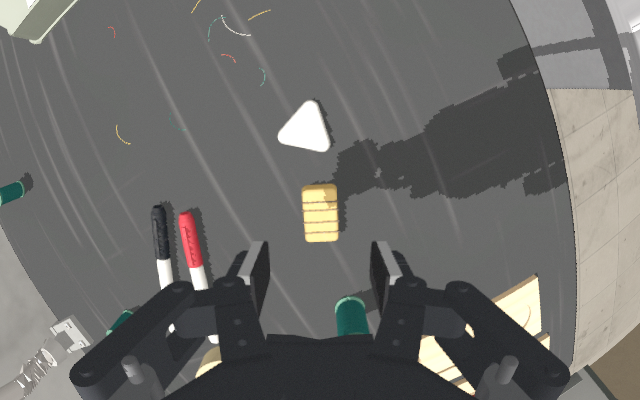

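Wax at (321,213), square to the jaws and as predicted; the chalk (305,128) is clear of the fingers.

Request:
send_rows(
  dr=[
    [0,0,0],
    [0,0,0],
    [0,0,0],
    [0,0,0],
    [0,0,0],
    [0,0,0],
    [0,0,0],
    [0,0,0],
  ],
  xyz=[
    [-0.1,0,3.5],
    [-0.1,0,6.0],
    [-0.1,0,7.4],
    [-0.1,0,7.4],
    [-0.1,0,7.4],
    [-0.1,0,7.4],
    [-0.1,0,7.4],
    [-0.1,0,7.4],
  ],
  jaw=[55,55,55,45,20,10,10,10],
)

```text
time_s: 14.4
eef_pos: [0.5548, 0.0548, 0.0263]
eef_rot: [0.001, -0.522, 0.853, -0.001]
wrist_force: [-0.7, -0.4, 5.9]
opening: 0.282
grasp_force: 59.2
```

```bash
python3 - <<'E'
from h import *
o=ctrl.get_obs();print(o["eef_pos"],o["opening"],o["grasp_force"])
move([.5074,.2557,.08],89)
E
```

```text
[0.55484406 0.05476523 0.02633549] 0.2820401395967938 59.20930087566376
xyz [-15.73  13.37  -5.38] dr [-1.000e-02  2.000e-02  1.065e+01] t 14.4 q6 -2.78
```

Request:
send_rows(
  dr=[
    [0,0,0],
    [0,0,1.5],
    [0,0,3.2],
    [0,0,4.9],
    [0,0,6.6],
    [0,0,8.3],
    [0,0,10],
    [0,0,10.6],
  ],
  xyz=[
    [0,0,-4],
    [0,0,-8.5],
    [-3,2.5,-9],
    [-6.5,5.5,-9],
    [-10,8.5,-9],
    [-13.5,11.5,-8],
    [-15.7,13.4,-6],
    [-15.7,13.4,-5.4],
  ],
  jaw=[10,10,10,10,10,10,10,10],
)

```text
time_s: 15.4
eef_pos: [0.5042, 0.2575, 0.0778]
eef_rot: [-0.001, 0.006, 1.0, -0.0]
wrist_force: [-0.5, -0.3, -0.4]
opening: 0.275
grasp_force: 58.8
```

```bash
python3 - <<'E'
from h import *
import cv2
cv2.imwrite("pics/w7.png",ctrl.camera("wrist")[...,::-1])
o=ctrl.get_obs();print(o["eef_pos"],o["opening"],o["grasp_force"])
print(pix("wrist",[.5074,.2557,.007]))
move([.5074,.2557,.0295],89)
E
```

```text
[0.50437237 0.2565219  0.07740993] 0.2761512603793864 58.774386048316956
(np.float64(317.66163239484234), np.float64(223.5709491365065))
xyz [-0.32 -0.07  4.79] dr [-0.01 -0.03  0.02] t 15.4 q6 -1.3
```

View pics/w7.png

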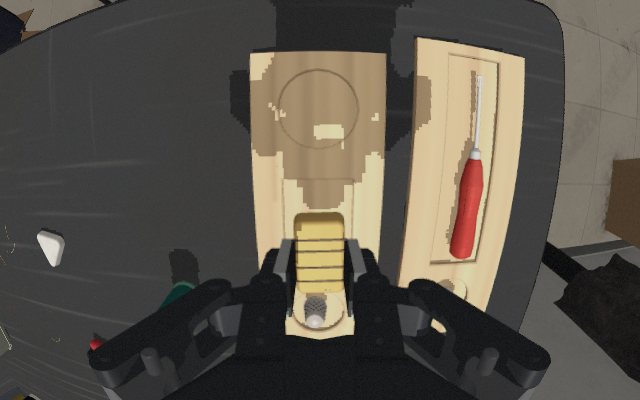

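Wax held straight over the rectangle, thimble upright in its recess (315,310). I'll lower and release.

Request:
send_rows(
  dr=[
    [0,0,0],
    [0,0,0],
    [0,0,0],
    [0,0,0],
    [0,0,0],
    [0,0,0],
    [0,0,0],
    [0,0,0],
  ],
  xyz=[
    [-0.3,0,2.5],
    [-0.3,0,4.2],
    [-0.3,0,4.7],
    [-0.3,0,4.8],
    [-0.3,0,4.8],
    [-0.3,0,4.8],
    [-0.3,0,4.8],
    [-0.3,0,4.8],
  ],
  jaw=[10,10,10,10,10,25,40,45],
)

```text
time_s: 16.45
eef_pos: [0.5094, 0.2557, 0.0316]
eef_rot: [0.0, 0.006, 1.0, 0.0]
wrist_force: [0.8, 0.1, 0.4]
opening: 0.449
grasp_force: 0.0
```

```bash
python3 - <<'E'
from h import *
print(ctrl.get_obs()["eef_pos"])
move([.5723,.1463,.13],90)
E
```

```text
[0.50938756 0.25566568 0.03157181]
xyz [ -6.43 -10.86  -9.84] dr [ 0.    0.   -0.12] t 16.4 q6 -1.3
```

Request:
send_rows(
  dr=[
    [0,0,0],
    [0,0,0],
    [0,0,0],
    [0,0,0],
    [0,0,0],
    [0,0,0],
    [0,0,0],
    [0,0,0],
  ],
  xyz=[
    [0,0,-4],
    [0,0,-8],
    [-2,-3,-9.8],
    [-4,-7,-9.8],
    [-6.4,-10.8,-9.8],
    [-6.4,-10.8,-9.8],
    [-6.4,-10.8,-9.8],
    [-6.4,-10.8,-9.8],
  ],
  jaw=[45,65,65,65,65,65,65,65],
)

```text
time_s: 17.45
eef_pos: [0.5711, 0.1479, 0.1291]
eef_rot: [-0.0, 0.006, 1.0, 0.0]
wrist_force: [0.4, 0.0, 0.5]
opening: 0.654
grasp_force: 0.0
```

```bash
python3 - <<'E'
from h import *
import cv2
a=ctrl.camera("wrist")[...,::-1]
cv2.imwrite("pics/w8.png",a)
o=ctrl.get_obs();print(o["eef_pos"],o["opening"])
print(pix("wrist",[.5723,.1463,.052]),pix("wrist",[.5723,.1463,0]))
move([.5723,.1463,.045],90)
E
```

```text
[0.57113154 0.14792006 0.12913242] 0.6499039166770156
(np.float64(316.402573901594), np.float64(217.32796227126047)) (np.float64(316.9129618356227), np.float64(196.66521224129835))
xyz [-0.12 -0.16  8.41] dr [ 0.   -0.01 -0.1 ] t 17.5 q6 -1.51
```

View pics/w8.png

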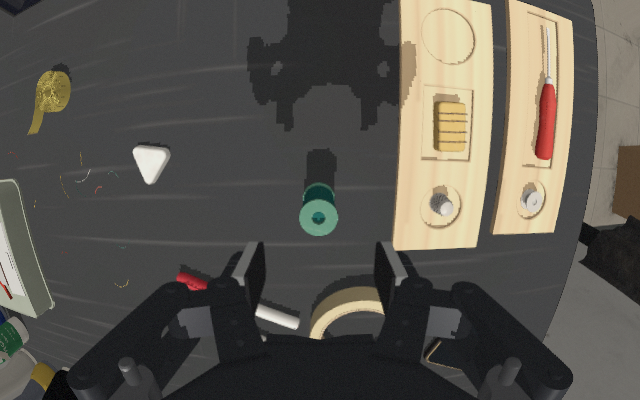

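Everything placed so far sits well. The spool top is at (318,217), as predicted; grip it.

Request:
send_rows(
  dr=[
    [0,0,-0.1],
    [0,0,-0.1],
    [0,0,-0.1],
    [0,0,-0.1],
    [0,0,-0.1],
    [0,0,-0.1],
    [0,0,-0.1],
    [0,0,-0.1],
  ],
  xyz=[
    [-0.1,-0.2,3.5],
    [-0.1,-0.2,7],
    [-0.1,-0.2,8.9],
    [-0.1,-0.2,8.9],
    [-0.1,-0.2,8.9],
    [-0.1,-0.2,8.9],
    [-0.1,-0.2,8.9],
    [-0.1,-0.2,8.9],
  ],
  jaw=[60,60,60,50,35,25,10,10],
)

```text
time_s: 18.5
eef_pos: [0.5735, 0.1448, 0.0412]
eef_rot: [0.001, 0.001, 1.0, 0.0]
wrist_force: [0.8, 0.6, 4.4]
opening: 0.35
grasp_force: 59.5
```

```bash
python3 - <<'E'
from h import *
o=ctrl.get_obs();print(o["eef_pos"],o["opening"],o["grasp_force"])
move([.4322,.2568,.10],90)
E
```

```text
[0.57353036 0.14482789 0.04116967] 0.34953564565412226 59.45319414138794
xyz [14.15 11.17 -5.9 ] dr [ 0.    0.02 -0.02] t 18.5 q6 -1.52
```

The opening of 0.35 (about 30 mm) means it is held across the post's corners. I'll regrip turned by 45°.

Request:
send_rows(
  dr=[
    [0,0,0],
    [0,0,0],
    [0,0,0],
    [0,0,1.7],
    [0,0,3.4],
    [0,0,5.1],
    [0,0,6.8],
    [0,0,7.5],
  ],
  xyz=[
    [0,0,0],
    [0,0,0],
    [0,0,0],
    [0,0,0],
    [0,0,0],
    [0,0,0],
    [0,0,0],
    [0,0,0],
  ],
  jaw=[50,60,60,60,60,60,60,60],
)

```text
time_s: 19.5
eef_pos: [0.5727, 0.1448, 0.0401]
eef_rot: [-0.0, 0.385, 0.923, -0.0]
wrist_force: [0.4, 1.0, 0.3]
opening: 0.6
grasp_force: 0.0
```

Request:
send_rows(
  dr=[
    [0,0,0],
    [0,0,0],
    [0,0,0],
    [0,0,0],
    [0,0,0],
    [0,0,0],
    [0,0,0],
    [0,0,0],
  ],
  xyz=[
    [0,0,0],
    [0,0,0],
    [0,0,0],
    [0,0,0],
    [0,0,0],
    [0,0,0],
    [0,0,0],
    [0,0,0],
  ],
  jaw=[50,40,30,10,10,10,10,10],
)

```text
time_s: 20.5
eef_pos: [0.5731, 0.1448, 0.0405]
eef_rot: [0.0, 0.384, 0.923, 0.0]
wrist_force: [0.4, -0.4, 4.6]
opening: 0.317
grasp_force: 59.1
```

```bash
python3 - <<'E'
from h import *
o=ctrl.get_obs();print(o["eef_pos"],o["opening"],o["grasp_force"])
move([.4322,.2568,.10],135)
move([.4322,.2568,.10],90)
E
```

```text
[0.57311302 0.14477077 0.04054703] 0.3167156031108395 59.13252912461758
xyz [17.88 -2.08 -5.95] dr [ 1.000e-02 -0.000e+00  1.498e+01] t 20.5 q6 -0.74
xyz [17.88 -2.08 -5.95] dr [ 0.    0.01 -7.52] t 20.5 q6 -0.74
```

Request:
send_rows(
  dr=[
    [0,0,0],
    [0,0,0],
    [0,0,0],
    [0,0,0],
    [0,0,0],
    [0,0,0],
    [0,0,0],
    [0,0,0],
  ],
  xyz=[
    [0,0,-3],
    [0,0,-6],
    [3.5,-0.4,-6],
    [8,-1,-6],
    [12.5,-1.5,-6],
    [16.5,-2,-6],
    [17.9,-2.1,-6],
    [17.9,-2.1,-6],
  ],
  jaw=[10,10,10,10,10,10,10,10],
)

```text
time_s: 21.5
eef_pos: [0.4313, 0.257, 0.1001]
eef_rot: [-0.0, 0.383, 0.924, -0.0]
wrist_force: [0.3, 0.7, -0.4]
opening: 0.319
grasp_force: 59.1
```

```bash
python3 - <<'E'
from h import *
import cv2
a=ctrl.camera("wrist")[...,::-1]; b=ctrl.camera("side")[...,::-1]
u,v=map(int,pix("side",[.4322,.2568,.05])); u=max(u,100);v=max(v,100)
cv2.imwrite("pics/w9.png",np.hstack([cv2.resize(a[130:380,200:450],(390,390)),cv2.resize(b[v-100:v+100,u-100:u+100],(390,390))]))
o=ctrl.get_obs();print(o["eef_pos"],o["opening"],o["grasp_force"])
print(pix("wrist",[.4322,.2568,.007]))
move([.4322,.2568,.044],135)
move([.4322,.2568,.044],45)
E
```

```text
[0.43274062 0.25638907 0.10041674] 0.31491386131703764 59.084917679429054
(np.float64(318.10501993000366), np.float64(208.06953473488275))
xyz [ 0.07 -0.01  5.64] dr [1.000e-02 0.000e+00 1.498e+01] t 21.6 q6 -0.48
xyz [ 0.07 -0.01  5.64] dr [ 0.01  0.01 -0.02] t 21.6 q6 -0.48
```

View pics/w9.png

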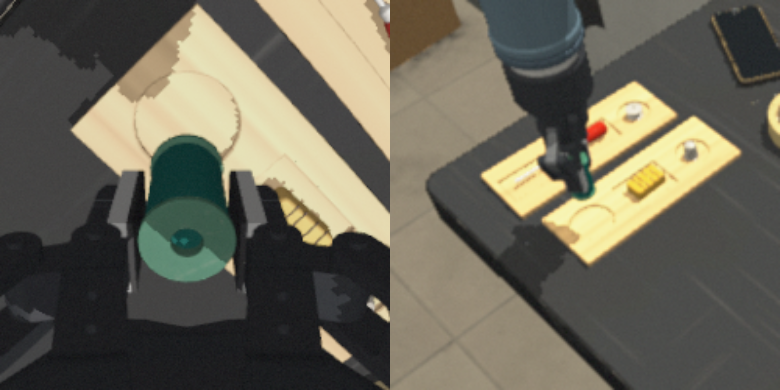

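The spool hangs upright and centred between the pads, over the large recess. I'll lower, release and then rise.

Request:
send_rows(
  dr=[
    [0,0,0],
    [0,0,0],
    [0,0,0],
    [0,0,0],
    [0,0,0],
    [0,0,0],
    [0,0,0],
    [0,0,0],
  ],
  xyz=[
    [0,0,2],
    [0,0,4],
    [0,0,5.2],
    [0,0,5.6],
    [0,0,5.7],
    [0,0,5.7],
    [0,0,5.7],
    [0,0,5.7],
  ],
  jaw=[10,10,10,10,10,10,30,40],
)

```text
time_s: 22.6
eef_pos: [0.4318, 0.257, 0.0436]
eef_rot: [0.0, 0.384, 0.924, 0.0]
wrist_force: [0.4, 0.2, 0.2]
opening: 0.404
grasp_force: 0.0
```

Request:
send_rows(
  dr=[
    [0,0,0],
    [0,0,0],
    [0,0,0],
    [0,0,0],
    [0,0,0],
    [0,0,0],
    [0,0,0],
    [0,0,0],
  ],
  xyz=[
    [0,0,0],
    [0,0,0],
    [0,0,0],
    [0,0,-2],
    [0,0,-6],
    [0,0,-12],
    [0,0,-16],
    [0,0,-16],
  ],
  jaw=[50,60,60,60,60,60,60,60],
)

```text
time_s: 23.6
eef_pos: [0.4339, 0.2576, 0.2072]
eef_rot: [0.003, 0.384, 0.924, 0.003]
wrist_force: [-0.3, 0.2, -0.1]
opening: 0.599
grasp_force: 0.0
```

```bash
python3 - <<'E'
from h import *
import cv2
a=ctrl.camera("wrist")[...,::-1]; b=ctrl.camera("side")[...,::-1]
cv2.imwrite("pics/w10.png",np.hstack([a[:,200:600],cv2.resize(b[130:270,130:270],(400,400))]))
o=ctrl.get_obs();print(o["eef_pos"],o["opening"],o["time_s"])
print("spool top",pix("wrist",[.4322,.2568,.055]))
E
```

```text
[0.43145087 0.25674609 0.2030712 ] 0.6024303951151995 23.7
spool top (np.float64(319.0659704457858), np.float64(190.7291638009039))
```

View pics/w10.png

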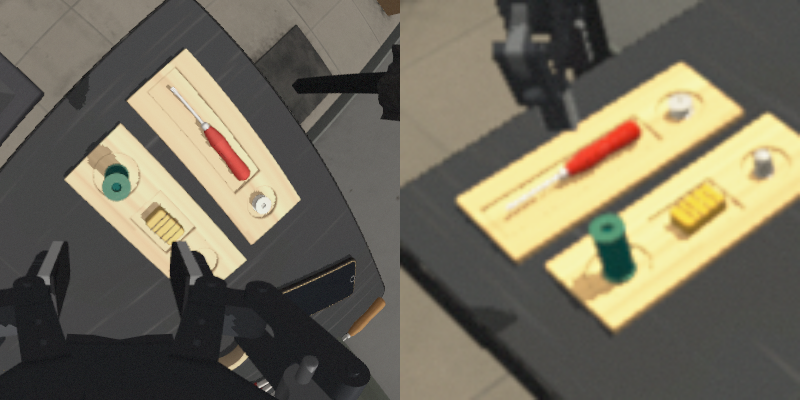

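```bash
python3 - <<'E'
from h import *
for z in(.003,.055):
    u,v=pix("side",[.4322,.2568,z]); print("side crop",400+(u-130)*400/140,(v-130)*400/140)
    print("wrist",np.array(pix("wrist",[.4322,.2568,z]))-[200,0])
for n,x,y,z in(("bob",.5751,.3574,.014),("thim",.5797,.2547,.025),("wax",.5074,.2556,.017),("sd",.4672,.3607,.015)):
    u,v=pix("side",[x,y,z]);print(n,400+(u-130)*400/140,(v-130)*400/140)
E
```

```text
side crop 620.5887178977812 268.12027376392444
wrist [119.09602743 178.31999673]
side crop 607.957916403396 225.1183413748249
wrist [119.06597045 190.7291638 ]
bob 678.982200439126 98.35756647780872
thim 763.2388257078728 147.72305918277547
wax 694.8526959730873 202.93169029973473
sd 572.366323762438 163.92170415249635
```

```bash
python3 -c "
from bench import ctrl
print(ctrl.hand_in())"
```

```text
the job is handed in; nothing more can be done
None
```

Both kits are in their trays and the job is handed in at about 24 s. The last pictures showed all five items in their recesses and the spool upright. No bystander was touched in any move, and the hand-in returned no verdict.

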